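Fish the spice jar out from under the dish rack with the reacher

ROBOT

A 7-joint arm with a two-finger parallel gripper is mounted at the origin on the work surface. World frame = base frame: x ahead of the robot, y to its left, z up, the work surface at z = 0. Lengths are in m, angles in rad, forces in N, time in s.
With the tool pointing down it reaches from about 0.425 to 1.025 m from the base axis. Payload 9.4 kg.
Tool frame: the origin (TCP) lies midway between the tips of the shut fingers; the grasp point (between the pads) lies 19 mm behind it; z points along the fingers, y is the line along which they close (so a half turn about z gives the same grasp; the last joint's range is limited). The gripper opens to 85 mm and grips with 20 to 120 N. Pads are 22 mm wide; open, the fingers measure 114 mm over their backs; the gripper's body (76 mm by 85 mm) begins 54 mm behind the grasp point. The pads swing forward as they close: fully open they stand 13 mm farther back than shut.
Start: joints at [1.162, 0.599, -0.003, 1.599, 0.002, 0.943, -0.08], TCP at [0.236, -0.685, 0.231] pointing down, gripper open.
Joint ranges: [-2.57, 2.57], [-0.35, 1.97], [-1.29, 1.29], [0.11, 2.56], [-1.05, 4.19], [0.11, 1.86], [-2.63, 2.63]. Speed limits (rad/s): [2.22, 2.22, 3.01, 3.01, 3.14, 3.14, 3.14].

INTERFACE

Orientations are given as a 3x3 rotation matrix whose columns are the frame's x, y, z axes.
In Python, from bench import r gives the robot as it stands.
- The arm moves only by the tool carry_out, never from a script. Its argument "plan" is a list of rows, each an object with "linear": the shift along the tool's x, y, z normalised to -1 to 1, where 1 is 0.2 m, a list of three; "dr": the turn, a rotation vector about the tool's x, y, z normalised to -1 to 1, where 1 is 0.08 rad, a list of three; "claw": the gripper's target within -1 to 1 (shut at 1, half-way at 0, fully open at -1). A call has 1 to 20 rows; each row shifts and turns the commanded pose from where the row before left it, along the tool's axes as they then stand; what a row does not reach is not made up. A row lasts 1/12 s, in which the tool goes at most 41.7 mm and 7.16 degrees, less where a joint would pass 70% of its speed; a pose out of reach is approached as far as the arm can. A call with a number of a shift or a turn outside -1 to 1 is refused whole. A call with a gripper value outside its range is refused whole. The fingers move at their own pace and stop on an object; the grip force is fixed at half the most. Time passes only in rows, so rows that do not move let the fingers close. It gives the time, the measured TCP pose, the force, the opening and the grip force at its end, in the units of the state.
- r.sense(): the state, without advancing time (a new reading comes with each control period).
- r.camera(name): name is "scene" or "top"; returns the picture (400x640x3 uint8, red, green, blue); there is no depth.
- r.camera_model(name): a dict with "vertical_fov" (degrees; the focal length in pixels is half the picture's height over the tangent of half this angle, whatever the lens; pixels are square), "cx", "cy" (the principal point, pixels), "extrinsics" (4x4, takes a point from world to camera coordinates). Camera axes: x right, y down, z forward; pixel columns grow to the right and rows downward; lengths in m; the calibration is good to about 2 mm. A picture is of the moment at which its call begins. camera_model takes no time and is no camera call.
- r.finish_job(): hands the job in; it is judged then, once.
The state is a dict: "time": time; "joint_pos": joint angles; "dq": joint speeds; "joint_efforts": joint torques, N m; "tool_pos": TCP position; "eef_rot": TCP orientation; "ft_force": force on the tool from outside, world axes, zero at the start; "moment": the same for the moment, N m; "gripper_width": finger opening in m; "finger_force": force on a finger pad.
Only numpy, scipy, OpenCV 4.12 (cv2) and the standard library are available. Lean on these libraries where they do the work, as an engineer would, in place of code of your own. Each camera call takes 0.05 s, during which the arm holds its last target. There are 200 camera calls.

TASK

The small spice jar has ended up in the drip tray under the dish rack: take the reacher by its pistol grip, squeeze its trigger gently to close the jaws on the jar, lift it out over the tray's rim through the open front and stand it upright in the middle of the round cork trivet. Then lay the reacher flat on the counter, clear of the jar and the trivet. Handle the jar with the reacher only, do not squeeze the thin glass hard or tip the jar over, and do not shove the rack or disturb the other things.

Things in the scene. Friction and masses are not known exactly. Their poses are not given: they have to be found in the camera images.
- reacher: Loose reacher (grabber) lying on its side, 310 mm long, 0.23 kg. Origin: on its underside, below the middle of the pistol grip; its x runs along the tool to the jaws, y to the left, z up. The handle is a black bar 18 mm thick (x -30 to -12 mm), y -59 to +46 mm, z 1 to 33 mm. From y = +34 mm a housing (x -40 to +65 mm, z 1 to 31 mm) joins it to a 14 mm shaft along x at y = +46 mm, z = 17 mm.
- grip (a point): Middle of the pistol grip, 20 mm above the reacher's origin, axes as the reacher's. The trigger is a grey bar 10 mm thick in front of the handle (x +20 to +30 mm, y -53 to +22 mm, 4 to 30 mm above the underside). Handle and trigger together measure 60 mm along x (46 mm squeezed): take them from above between fingers that close along the reacher's x.
- trigger (a joint): Trigger travel: 0 released (jaws open), 0.014 m fully squeezed (pads 31 mm apart). Its spring starts to yield at 9 N, 14.6 N at full travel: a grip of 5 to 8 N carries the tool open. Jaws meet the jar at about 0.010 m; then each presses about 0.4 N per newton of extra grip. 22 to 32 N holds the jar; over 40 N is too hard. Squeezing shifts the tool about 5 mm forward in the fingers.
- head (a point): Centre of the black head at the end of the shaft (26 mm long, 40 mm wide, 28 mm tall, its underside level with the reacher's), 232 mm ahead of the reacher's origin, 46 mm to its left; axes as the reacher's.
- jaw_mid (a point): Point midway between the jaw pads, 280 mm ahead of the reacher's origin, 46 mm to the left, 14 mm up; axes as the reacher's. The jar's axis should be here when gripped.
- jaw_left: The reacher's left jaw, a grey finger with a rubber pad, 16 mm tall (6 to 22 mm above the reacher's underside); origin at its hinge on the head's front, 240 mm ahead of the reacher's origin; it ends 300 mm ahead. Open, the jaws are 75 mm apart at the tips, 50 mm at the root, 95 mm over their outsides; both close sideways together.
- jaw_right: The reacher's right jaw, the mirror image of the left one.
- jar: The small loose spice jar to be fetched: amber glass with a flat steel cap, a cylinder 40 mm in diameter and 45 mm tall, about 90 g, standing upright in the drip tray under the rack. Origin: centre of its underside, z up.
- rack: Fixed steel wire dish rack over a white drip tray, 240 mm deep (x -120 to +120 mm), 320 mm wide (y). Origin under its centre at counter level. Tray floor 4 mm above the counter. Wire deck 95 mm up; sides and back closed by wires; two upturned mugs on the deck near y = +112 mm, to 185 mm high. The jar stands upright at x -50 to 0, y -35 to +45 mm.
- rack_mouth (a point): Middle of the rack's open front, 120 mm before its origin and 50 mm above the counter; the rack's +x points inwards. The opening is 310 mm wide; below it the tray's rim is 10 mm high, above it the underside of the wire deck is 91 mm high.
- trivet: Fixed round cork trivet lying on the counter in front of the rack: 130 mm in diameter, 6 mm thick; origin at the centre of its underside.
- mug: Bystander: white mug, 80 mm wide, 92 mm tall, origin at its base.
- tall_jar: Bystander: tall amber spice jar, 42 mm wide, 97 mm tall, origin at its base.
- pepper_mill: Bystander: dark wooden pepper mill, 54 mm wide, 150 mm tall, origin at its base.
- spoon: Bystander: steel spoon with a wooden handle lying on the counter.
- bowl: Bystander: white bowl, 150 mm wide, 60 mm tall, origin at its base.
- strainer: Bystander: small steel sink strainer, a disc 50 mm wide and 12 mm tall lying in the drip tray beside the jar's place, about y = +115 mm in the rack's frame.
Things that resemble listed ones, but are neither listed nor needed, are in the scene too. Leave any red look-alike of the jar alone. There is more than one size of the trivet; the job needs the larger.

How it is judged:
On the way, in this order (a step that is already met when the one before it is completed fails the run):
1. the reacher's two jaws are squeezed on the jar while it is still under the rack (contact force between each of jaw_left, jaw_right and jar above 0.8 N and x of jar in the frame of rack above -0.12 m), for 0.2 s.
2. held in the jaws, the jar is out in front of the rack, clear of the counter (contact force between each of jaw_left, jaw_right and jar above 0.5 N and x of jar in the frame of rack below -0.145 m and height (world z) of jar above 0.009 m), for 0.1 s.
At the end, for the whole second after the job is handed in: The jar stands upright (within 0.1 rad) and at rest on the trivet, its axis within 35 mm of the trivet's centre, not touched by the reacher; the reacher lies flat (within 0.1 rad, its origin within 10 mm of the counter's surface) and at rest on the counter, not touching the trivet (horizontal distance between jar and trivet below 0.035 m and height (world z) of jar between 0.004 and 0.009 m and angle between each of jar, reacher's own z axis and vertical below 0.1 rad and linear speed of each of jar, reacher below 0.01 m/s and contact force between reacher and jar below 0.05 N and height (world z) of reacher between -0.005 and 0.01 m and contact force between reacher and trivet below 0.05 N).
It fails at once if the gripper or the arm touches the jar (contact force between any of the fingers, the arm and jar above 0.5 N).
It fails at once if a jaw presses on the jar with more than 15 N (contact force between any of jaw_left, jaw_right and jar above 15 N).
It fails at once if the jar is tipped by more than 0.6 rad (angle between jar's own z axis and vertical above 0.6 rad).
It fails at once if the rack is pushed with more than 20 N by the arm, the gripper or the reacher (contact force between any of the arm, the fingers, reacher and rack above 20 N).
It fails at once if a bystander is moved by more than 30 mm (distance of any of mug, tall_jar, pepper_mill, spoon, bowl, strainer from where it was at the start of the episode above 0.03 m).
It also fails if it takes over 58 s, if anything falls off the work surface, if the arm or the gripper's body presses on something with over 40 N, if the wrist force passes 120 N, or if a joint passes its speed limit or range.

## Working session

There is one attempt and no reset: what is moved stays moved. The work goes in short steps, Python scripts to look and compute and a tool call to move; the robot and the scene stay as the last step left them, time stands still between calls to the robot, and variables do not carry over. Pictures are saved under pics/ and viewed, at most 10 in all, crops included, and the job is handed in when it is done.

Besides the shell and the picture viewer there is one more tool, called after ">>>" in YAML: its name, and indented under it one key for each argument. carry_out: Moves the arm, as the interface text tells. Its arguments: {"type":"object","properties":{"plan":{"type":"array","items":{"type":"object","properties":{"linear":{"type":"array","items":{"type":"number","minimum":-1,"maximum":1}},"dr":{"type":"array","items":{"type":"number","minimum":-1,"maximum":1}},"claw":{"type":"number"}}}}},"required":["plan"]}

```bash
mkdir -p pics; ls
python3 - <<'E'
from bench import r
import cv2,numpy as np
for n in("scene","top"):
    m=r.camera_model(n);print(n,m["vertical_fov"],m["cx"],m["cy"]);print(np.round(m["extrinsics"],4).tolist())
    cv2.imwrite(f"pics/{n}0.png",r.camera(n)[:,:,::-1])
s=r.sense();print({k:np.round(v,3).tolist() for k,v in s.items()})
E
```

```text
pics
scene 57.649717843367256 323.5520989693424 200.89437021760847
[[-0.8045, 0.5939, 0.0004, 0.5264], [0.437, 0.5924, -0.6768, -0.1298], [-0.4022, -0.5443, -0.7362, 1.4381], [0.0, 0.0, 0.0, 1.0]]
top 55.916837826294156 328.8912258192816 199.2337694202381
[[0.0056, -0.9997, 0.0219, -0.1364], [-0.9867, -0.009, -0.1622, 0.5491], [0.1624, -0.0207, -0.9865, 1.3386], [0.0, 0.0, 0.0, 1.0]]
{'time': 0.1, 'joint_pos': [1.162, 0.6, -0.003, 1.6, 0.002, 0.943, -0.08], 'dq': [0.001, -0.001, 0.002, -0.003, 0.0, 0.002, -0.0], 'joint_efforts': [0.004, -77.799, 1.57, -25.862, 0.013, 0.005, 0.0], 'tool_pos': [0.236, -0.685, 0.231], 'eef_rot': [[0.945, 0.326, -0.001], [0.326, -0.945, 0.001], [-0.0, -0.001, -1.0]], 'ft_force': [-0.445, 0.988, 0.017], 'moment': [0.034, -0.017, 0.02], 'finger_force': 0.0, 'gripper_width': 0.086}
```

View pics/top0.png

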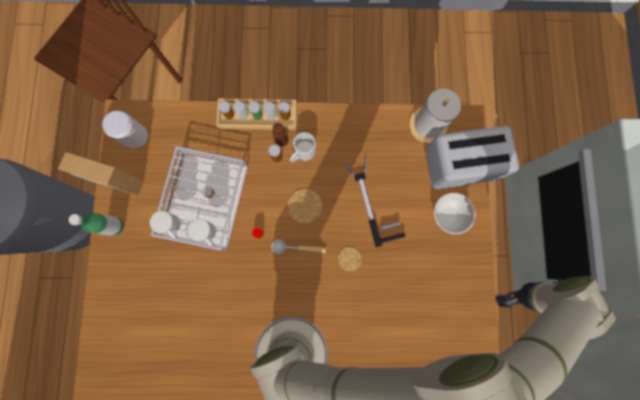

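View pics/scene0.png

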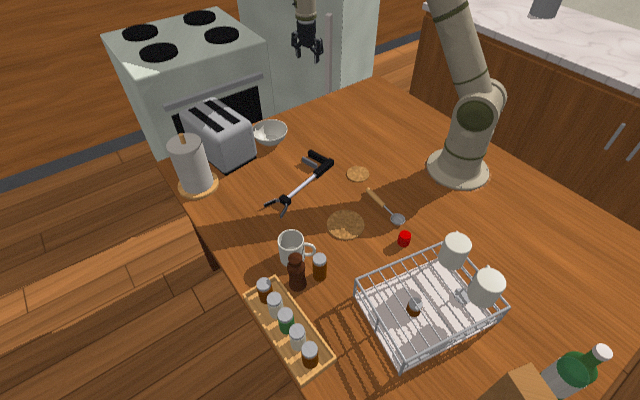

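```bash
cat > h.py <<'E'
import numpy as np,cv2
from bench import r
def cam(n):
    m=r.camera_model(n);f=200/np.tan(np.radians(m["vertical_fov"]/2))
    return np.array([[f,0,m["cx"]],[0,f,m["cy"]],[0,0,1.]]),np.array(m["extrinsics"])
def proj(n,P):
    K,E=cam(n);p=(np.atleast_2d(P)@E[:3,:3].T+E[:3,3])@K.T;return p[:,:2]/p[:,2:]
def back(n,uv,z):
    K,E=cam(n);R,t=E[:3,:3],E[:3,3];c=-R.T@t
    d=R.T@np.linalg.solve(K,[*uv,1.]);return c+d*(z-c[2])/d[2]
def tile(img,x,y,w,h,s):return cv2.resize(img[y:y+h,x:x+w],(w*s,h*s),interpolation=cv2.INTER_CUBIC)[:300,:400]
E
python3 - <<'E'
from h import *
t=cv2.imread("pics/top0.png");s=cv2.imread("pics/scene0.png")
a=np.hstack([tile(t,310,150,134,100,3)[:, :400],tile(s,255,143,100,75,4)])
b=np.hstack([tile(t,140,150,134,100,3)[:, :400],tile(s,365,260,100,75,4)])
cv2.imwrite("pics/c1.png",np.vstack([a,b]))
print(proj("top",[0,0,0]),proj("scene",[0,0,0]),proj("scene",[.236,-.685,.231]))
for n,uv,z in [("top",(305,205),.006),("scene",(346,224),.006),("top",(350,259),0.006),("scene",(358,174),.006),("top",(257,232),.04),("scene",(404,238),.02)]:print(n,uv,back(n,uv,z).round(3))
E
```

```text
[[290.48575097 353.78879798]] [[456.57853945 168.08085044]] [[307.04568851  62.46162723]]
top (305, 205) [ 0.534 -0.043  0.006]
scene (346, 224) [ 0.534 -0.035  0.006]
top (350, 259) [ 0.334 -0.212  0.006]
scene (358, 174) [ 0.34  -0.201  0.006]
top (257, 232) [0.428 0.127 0.04 ]
scene (404, 238) [0.426 0.131 0.02 ]
```

View pics/c1.png

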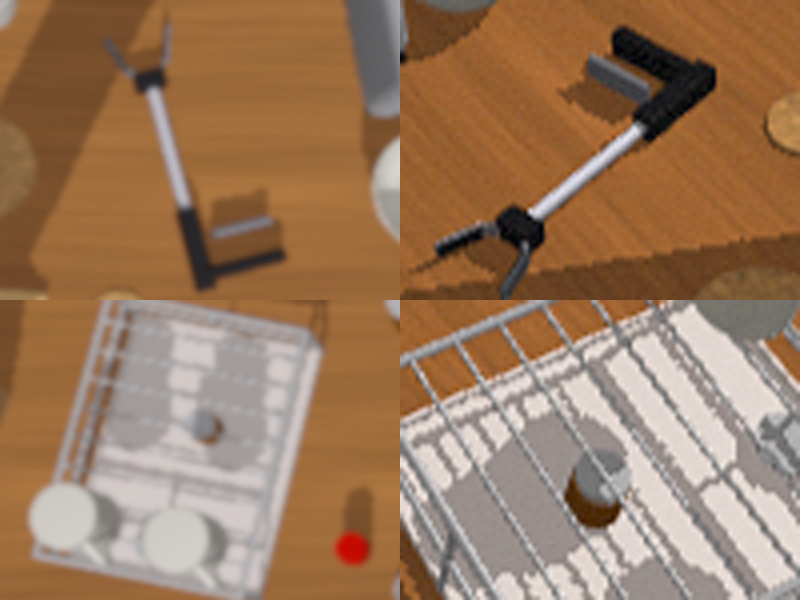

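Run:
```python
from h import *
from scipy.optimize import least_squares
def b(n,c,z):return back(n,c,z).round(4)
print("jar",b("top",(209.3,191.3),.049),b("scene",(416,302.5),.049))
f1,f2=b("top",(247.3,165),.01),b("top",(227.3,250),.01);print("front",f1,f2,np.linalg.norm(f1-f2),np.degrees(np.arctan2(*(f1-f2)[:2][::-1])))
# reacher: (cam, px, local)
O=[("top",(359.7,176.7),(.232,.046,.028)),("scene",(285,200),(.232,.046,.014)),("top",(378,246),(-.04,.046,.02)),
("top",(404.7,235),(-.021,-.059,.033)),("scene",(311,152),(-.021,-.059,.03)),("scene",(333,161),(-.04,.046,.031)),
("top",(310+213/3,150+235/3),(.025,.022,.03)),("top",(310+272/3,150+219/3),(.025,-.053,.03))]
def w(p,l):
    c,s=np.cos(p[2]),np.sin(p[2]);return [p[0]+c*l[0]-s*l[1],p[1]+s*l[0]+c*l[1],l[2]]
fun=lambda p:np.concatenate([proj(n,w(p,l))[0]-u for n,u,l in O])
S=least_squares(fun,[.4,-.3,.2],loss="soft_l1");print("reacher",S.x.round(4),np.degrees(S.x[2]));print(fun(S.x).round(1).reshape(-1,2).tolist())
for z in(.0,.03):print([b("top",u,z) .tolist() for u in ((455,214),(434,124))])
```

```text
jar [0.575 0.305 0.049] [0.5759 0.3204 0.049 ]
front [0.6854 0.1787 0.01  ] [0.3638 0.2387 0.01  ] 0.3271491403014839 -10.56801420900933
reacher [ 0.4283 -0.3488  0.2415] 13.836964919470507
[[0.0, -0.6], [0.1, -0.7], [-0.3, 0.9], [-0.2, -0.1], [-1.6, -2.8], [-0.4, -3.5], [-1.1, -0.4], [-1.2, 0.2]]
[[0.5052, -0.6135, 0.0], [0.863, -0.5474, 0.0]]
[[0.5013, -0.6027, 0.03], [0.8516, -0.538, 0.03]]
```

>>> carry_out:
  plan:
    - {"linear": [0.12, -0.11, 0], "claw": -1}
    - {"linear": [0.12, -0.11, 0], "claw": -1}
    - {"linear": [0.12, -0.11, 0], "claw": -1}
    - {"linear": [0.12, -0.11, 0], "claw": -1}
    - {"linear": [0.12, -0.11, 0], "claw": -1}
    - {"linear": [0.12, -0.11, 0], "claw": -1}
    - {"linear": [0.12, -0.11, 0], "claw": -1}
    - {"linear": [0.12, -0.11, 0], "claw": -1}
    - {"linear": [0.12, -0.11, 0], "claw": -1}
    - {"linear": [0.12, -0.11, 0], "claw": -1}
    - {"linear": [0.12, -0.11, 0], "claw": -1}
    - {"linear": [0.12, -0.11, 0], "claw": -1}
    - {"dr": [0, 0, -1], "claw": -1}
    - {"dr": [0, 0, -1], "claw": -1}
    - {"dr": [0, 0, -1], "claw": -1}
    - {"dr": [0, 0, -1], "claw": -1}
    - {"dr": [0, 0, -1], "claw": -1}
    - {"dr": [0, 0, -1], "claw": -1}
    - {"dr": [0, 0, -1], "claw": -1}
    - {"dr": [0, 0, -1], "claw": -1}

```text
invalid input
```

>>> carry_out:
  plan:
    - {"dr": [0, 0, -1], "claw": -1}
    - {"dr": [0, 0, -1], "claw": -1}
    - {"dr": [0, 0, -1], "claw": -1}
    - {"dr": [0, 0, -1], "claw": -1}
    - {"dr": [0, 0, -1], "claw": -1}
    - {"dr": [0, 0, -1], "claw": -1}
    - {"dr": [0, 0, -1], "claw": -1}
    - {"dr": [0, 0, -1], "claw": -1}
    - {"dr": [0, 0, -1], "claw": -1}
    - {"dr": [0, 0, -1], "claw": -1}
    - {"dr": [0, 0, -0.5], "claw": -1}
    - {"linear": [0, 0, 0.1], "claw": -1}
    - {"linear": [0, 0, 0.1], "claw": -1}
    - {"linear": [0, 0, 0.1], "claw": -1}
    - {"linear": [0, 0, 0.1], "claw": -1}
    - {"linear": [0, 0, 0.1], "claw": -1}
    - {"linear": [0, 0, 0], "claw": -1}
    - {"linear": [0, 0, 0], "claw": -1}

```text
invalid input
```

>>> carry_out:
  plan:
    - {"linear": [0.12, -0.11, 0], "dr": [0, 0, 0], "claw": -1}
    - {"linear": [0.12, -0.11, 0], "dr": [0, 0, 0], "claw": -1}
    - {"linear": [0.12, -0.11, 0], "dr": [0, 0, 0], "claw": -1}
    - {"linear": [0.12, -0.11, 0], "dr": [0, 0, 0], "claw": -1}
    - {"linear": [0.12, -0.11, 0], "dr": [0, 0, 0], "claw": -1}
    - {"linear": [0.12, -0.11, 0], "dr": [0, 0, 0], "claw": -1}
    - {"linear": [0.12, -0.11, 0], "dr": [0, 0, 0], "claw": -1}
    - {"linear": [0.12, -0.11, 0], "dr": [0, 0, 0], "claw": -1}
    - {"linear": [0.12, -0.11, 0], "dr": [0, 0, 0], "claw": -1}
    - {"linear": [0.12, -0.11, 0], "dr": [0, 0, 0], "claw": -1}
    - {"linear": [0.12, -0.11, 0], "dr": [0, 0, 0], "claw": -1}
    - {"linear": [0.12, -0.11, 0], "dr": [0, 0, 0], "claw": -1}
    - {"linear": [0, 0, 0], "dr": [0, 0, -1], "claw": -1}
    - {"linear": [0, 0, 0], "dr": [0, 0, -1], "claw": -1}
    - {"linear": [0, 0, 0], "dr": [0, 0, -1], "claw": -1}
    - {"linear": [0, 0, 0], "dr": [0, 0, -1], "claw": -1}
    - {"linear": [0, 0, 0], "dr": [0, 0, -1], "claw": -1}
    - {"linear": [0, 0, 0], "dr": [0, 0, -1], "claw": -1}
    - {"linear": [0, 0, 0], "dr": [0, 0, -1], "claw": -1}
    - {"linear": [0, 0, 0], "dr": [0, 0, -1], "claw": -1}

```text
time: 1.77
tool_pos: [0.4222, -0.3419, 0.231]
eef_rot: [[0.561, 0.828, -0.001], [0.828, -0.561, 0.0], [-0.0, -0.001, -1.0]]
ft_force: [-0.4, -0.5, -0.8]
gripper_width: 0.0853
finger_force: 0.0
```

>>> carry_out:
  plan:
    - {"linear": [0, 0, 0], "dr": [0, 0, -1], "claw": -1}
    - {"linear": [0, 0, 0], "dr": [0, 0, -1], "claw": -1}
    - {"linear": [0, 0, 0], "dr": [0, 0, -1], "claw": -1}
    - {"linear": [0, 0, 0], "dr": [0, 0, -1], "claw": -1}
    - {"linear": [0, 0, 0], "dr": [0, 0, -1], "claw": -1}
    - {"linear": [0, 0, 0], "dr": [0, 0, -1], "claw": -1}
    - {"linear": [0, 0, 0], "dr": [0, 0, -1], "claw": -1}
    - {"linear": [0, 0, 0], "dr": [0, 0, -1], "claw": -1}
    - {"linear": [0, 0, 0], "dr": [0, 0, -1], "claw": -1}
    - {"linear": [0, 0, 0], "dr": [0, 0, -1], "claw": -1}
    - {"linear": [0, 0, 0.1], "dr": [0, 0, 0], "claw": -1}
    - {"linear": [0, 0, 0.1], "dr": [0, 0, 0], "claw": -1}
    - {"linear": [0, 0, 0.1], "dr": [0, 0, 0], "claw": -1}
    - {"linear": [0, 0, 0.1], "dr": [0, 0, 0], "claw": -1}
    - {"linear": [0, 0, 0.1], "dr": [0, 0, 0], "claw": -1}
    - {"linear": [0, 0, 0.1], "dr": [0, 0, 0], "claw": -1}
    - {"linear": [0, 0, 0], "dr": [0, 0, 0], "claw": -1}
    - {"linear": [0, 0, 0], "dr": [0, 0, 0], "claw": -1}

```text
time: 3.27
tool_pos: [0.422, -0.3416, 0.1106]
eef_rot: [[-0.2, 0.98, -0.002], [0.98, 0.2, 0.001], [0.002, -0.002, -1.0]]
ft_force: [0.1, -0.1, 0.3]
gripper_width: 0.0853
finger_force: 0.0
```

Run:
```python
from h import *
t=r.camera("top")[:,:,::-1].copy();s=r.camera("scene")[:,:,::-1].copy()
S=r.sense();p=S["tool_pos"];y=np.array(S["eef_rot"])[:,1]
print(np.round(p,4),np.degrees(np.arctan2(y[1],y[0])))
big=[]
for n,im,(x0,y0) in(("top",t,(330,150)),("scene",s,(255,90))):
    k=4;c=cv2.resize(im[y0:y0+150,x0:x0+100],None,fx=k,fy=k,interpolation=cv2.INTER_CUBIC)
    for q in(p+[0,0,.013]+.043*y,p+[0,0,.013]-.043*y,p):
        u=(proj(n,q)[0]-[x0,y0]+.5)*k;cv2.drawMarker(c,tuple(int(v) for v in u),(0,255,0),0,12,1)
    P=np.array([.4283,-.3488,.2415]);cc,ss=np.cos(P[2]),np.sin(P[2]);R=np.array([[cc,-ss],[ss,cc]])
    def poly(L,z,col):
        W=[[*(P[:2]+R@l),z] for l in L];u=(proj(n,W)-[x0,y0]+.5)*k;cv2.polylines(c,[u.astype(int)],True,col,1)
    poly([(-.03,-.059),(-.012,-.059),(-.012,.034),(-.03,.034)],.033,(0,0,255))
    poly([(.02,-.053),(.03,-.053),(.03,.022),(.02,.022)],.03,(255,0,255))
    poly([(.219,.026),(.245,.026),(.245,.066),(.219,.066)],.028,(0,255,255))
    big.append(c)
cv2.imwrite("pics/c2.png",np.hstack(big))
# colour centroids
for n,im in(("top",t),("scene",s)):
    hsv=cv2.cvtColor(im,cv2.COLOR_BGR2HSV)
    print(n,hsv[205 if n=="top" else 224,305 if n=="top" else 346],hsv[205 if n=="top" else 224,(270 if n=="top" else 310)])
    m=((hsv[...,0]<6)|(hsv[...,0]>174))&(hsv[...,1]>200)&(hsv[...,2]>120);v,u=np.nonzero(m);print("red",u.mean(),v.mean(),len(u))
```

```text
[ 0.4229 -0.3422  0.1121] 11.522008623866716
top [ 16 130 133] [ 15 161 158]
red 257.06976744186045 232.48837209302326 86
scene [ 17 147 116] [ 15 187 105]
red 404.7631578947368 235.42105263157896 114
```

View pics/c2.png

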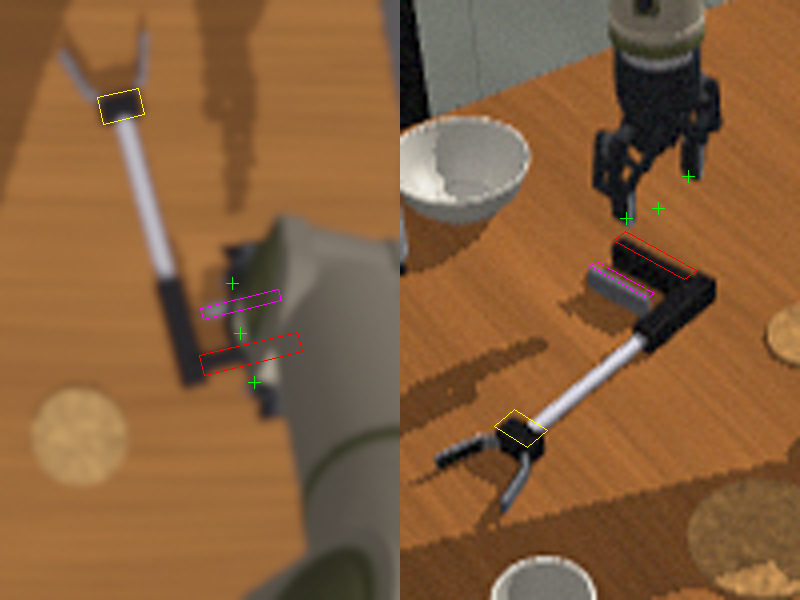

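>>> carry_out:
  plan:
    - {"linear": [-0.022, 0.036, 0], "dr": [0, 0, -0.5], "claw": -1}
    - {"linear": [0, 0, 0.1], "dr": [0, 0, 0], "claw": -1}
    - {"linear": [0, 0, 0.1], "dr": [0, 0, 0], "claw": -1}
    - {"linear": [0, 0, 0.1], "dr": [0, 0, 0], "claw": -1}
    - {"linear": [0, 0, 0.1], "dr": [0, 0, 0], "claw": -1}
    - {"linear": [0, 0, 0.05], "dr": [0, 0, 0], "claw": -1}
    - {"linear": [0, 0, 0.05], "dr": [0, 0, 0], "claw": -1}
    - {"linear": [0, 0, 0.05], "dr": [0, 0, 0], "claw": -1}
    - {"linear": [0, 0, 0], "dr": [0, 0, 0], "claw": -1}
    - {"linear": [0, 0, 0], "dr": [0, 0, 0], "claw": -1}
    - {"linear": [0, 0, 0], "dr": [0, 0, 0], "claw": -0.6}
    - {"linear": [0, 0, 0], "dr": [0, 0, 0], "claw": -0.6}
    - {"linear": [0, 0, 0], "dr": [0, 0, 0], "claw": -0.6}
    - {"linear": [0, 0, 0], "dr": [0, 0, 0], "claw": -0.6}

```text
time: 4.53
tool_pos: [0.4305, -0.3451, 0.0018]
eef_rot: [[-0.238, 0.971, 0.001], [0.971, 0.238, -0.0], [-0.001, 0.0, -1.0]]
ft_force: [0.1, -0.7, -0.5]
gripper_width: 0.0684
finger_force: 0.0
```

>>> carry_out:
  plan:
    - {"linear": [0, 0, 0], "dr": [0, 0, 0], "claw": -0.5}
    - {"linear": [0, 0, 0], "dr": [0, 0, 0], "claw": -0.45}
    - {"linear": [0, 0, 0], "dr": [0, 0, 0], "claw": -0.42}
    - {"linear": [0, 0, 0], "dr": [0, 0, 0], "claw": -0.42}
    - {"linear": [0, 0, 0], "dr": [0, 0, 0], "claw": -0.42}

```text
time: 4.95
tool_pos: [0.4304, -0.3449, 0.0012]
eef_rot: [[-0.239, 0.971, -0.0], [0.971, 0.239, 0.0], [0.0, -0.0, -1.0]]
ft_force: [-0.5, 0.0, -0.6]
gripper_width: 0.0606
finger_force: 0.0
```

>>> carry_out:
  plan:
    - {"linear": [0, 0, 0], "dr": [0, 0, 0], "claw": -0.4}
    - {"linear": [0, 0, 0], "dr": [0, 0, 0], "claw": -0.4}
    - {"linear": [0, 0, 0], "dr": [0, 0, 0], "claw": -0.4}

```text
time: 5.2
tool_pos: [0.4303, -0.3449, 0.0013]
eef_rot: [[-0.239, 0.971, -0.0], [0.971, 0.239, -0.0], [-0.0, -0.0, -1.0]]
ft_force: [-1.3, 0.3, 3.0]
gripper_width: 0.0599
finger_force: 9.5
```

>>> carry_out:
  plan:
    - {"linear": [0, 0, -0.03], "dr": [0, 0, 0], "claw": -0.403}
    - {"linear": [0, 0, -0.06], "dr": [0, 0, 0], "claw": -0.403}
    - {"linear": [0, 0, -0.08], "dr": [0, 0, 0], "claw": -0.403}
    - {"linear": [0, 0, -0.08], "dr": [0, 0, 0], "claw": -0.403}
    - {"linear": [0, 0, 0], "dr": [0, 0, 0], "claw": -0.403}
    - {"linear": [0, 0, 0], "dr": [0, 0, 0], "claw": -0.403}
    - {"linear": [0, 0, 0], "dr": [0, 0, 0], "claw": -0.403}

```text
time: 5.78
tool_pos: [0.43, -0.3449, 0.0508]
eef_rot: [[-0.238, 0.971, -0.0], [0.971, 0.238, 0.0], [0.0, -0.0, -1.0]]
ft_force: [0.1, -0.0, -2.7]
gripper_width: 0.0601
finger_force: 5.5
```

```bash
cat >> h.py <<'E'
def ov(n,im,P,dz,x0,y0,w,h,k,extra=()):
    "overlay reacher model; P=(x,y,yaw), underside height dz"
    c=cv2.resize(im[y0:y0+h,x0:x0+w],None,fx=k,fy=k,interpolation=cv2.INTER_CUBIC)
    cc,ss=np.cos(P[2]),np.sin(P[2]);R=np.array([[cc,-ss],[ss,cc]])
    def poly(L,z,col):
        W=[[*(np.array(P[:2])+R@l),z+dz] for l in L];u=(proj(n,W)-[x0,y0]+.5)*k;cv2.polylines(c,[u.astype(int)],True,col,1)
    poly([(-.03,-.059),(-.012,-.059),(-.012,.034),(-.03,.034)],.033,(0,0,255))
    poly([(.02,-.053),(.03,-.053),(.03,.022),(.02,.022)],.03,(255,0,255))
    poly([(.219,.026),(.245,.026),(.245,.066),(.219,.066)],.028,(0,255,255))
    poly([(.24,.071),(.3,.0835),(.3,.0935)],.022,(0,255,0));poly([(.24,.021),(.3,.0085),(.3,-.0015)],.022,(0,255,0))
    for q in extra:
        u=(proj(n,q)[0]-[x0,y0]+.5)*k;cv2.drawMarker(c,tuple(int(v) for v in u),(255,255,0),0,12,1)
    return c
E
python3 - <<'E'
from h import *
t=r.camera("top")[:,:,::-1].copy();s=r.camera("scene")[:,:,::-1].copy()
S=r.sense();p=S["tool_pos"];y=np.array(S["eef_rot"])[:,1];a=np.arctan2(y[1],y[0])
print(np.round(p,4),np.degrees(a),S["gripper_width"],S["finger_force"],np.round(S["ft_force"],1))
P=(p[0],p[1],a);dz=p[2]-.0013
cv2.imwrite("pics/c3.png",np.hstack([ov("top",t,P,dz,330,140,100,150,4),ov("scene",s,P,dz,255,80,100,150,4)]))
E
```

```text
[ 0.4299 -0.3446  0.0504] 13.81235640071958 0.059686553187615926 5.52109882235527 [ 1.  -0.2 -2.3]
```

View pics/c3.png

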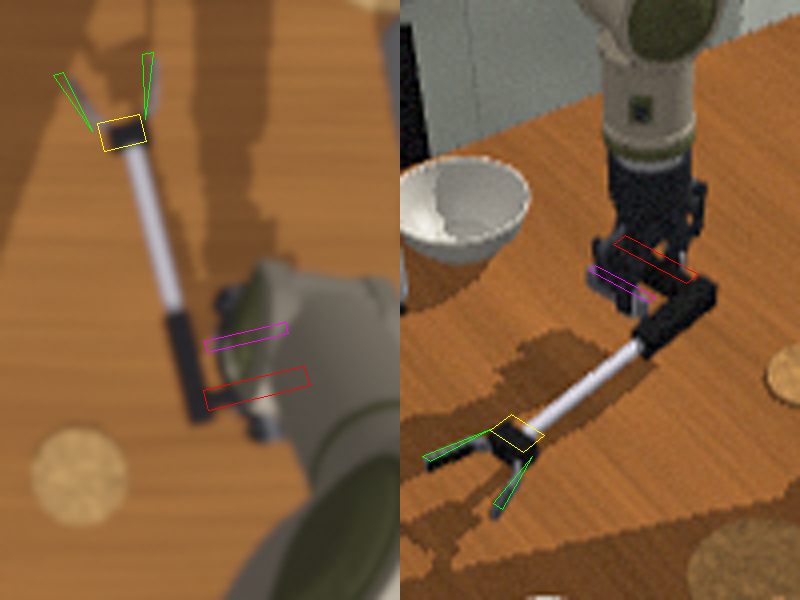

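>>> carry_out:
  plan:
    - {"linear": [0, 0, 0], "dr": [0, 0, -0.2], "claw": -0.402}
    - {"linear": [0, 0, 0], "dr": [0, 0, -0.4], "claw": -0.402}
    - {"linear": [0, 0, 0], "dr": [0, 0, -0.5], "claw": -0.402}
    - {"linear": [0, 0, 0], "dr": [0, 0, -0.6], "claw": -0.402}
    - {"linear": [0, 0, 0], "dr": [0, 0, -0.6], "claw": -0.402}
    - {"linear": [0, 0, 0], "dr": [0, 0, -0.6], "claw": -0.402}
    - {"linear": [0, 0, 0], "dr": [0, 0, -0.6], "claw": -0.402}
    - {"linear": [0, 0, 0], "dr": [0, 0, -0.6], "claw": -0.402}
    - {"linear": [0, 0, 0], "dr": [0, 0, -0.6], "claw": -0.402}
    - {"linear": [0, 0, 0], "dr": [0, 0, -0.6], "claw": -0.402}
    - {"linear": [0, 0, 0], "dr": [0, 0, -0.6], "claw": -0.402}
    - {"linear": [0, 0, 0], "dr": [0, 0, -0.6], "claw": -0.402}
    - {"linear": [0, 0, 0], "dr": [0, 0, -0.6], "claw": -0.402}
    - {"linear": [0, 0, 0], "dr": [0, 0, -0.6], "claw": -0.402}
    - {"linear": [0, 0, 0], "dr": [0, 0, -0.6], "claw": -0.402}
    - {"linear": [0, 0, 0], "dr": [0, 0, -0.6], "claw": -0.402}
    - {"linear": [0, 0, 0], "dr": [0, 0, -0.6], "claw": -0.402}
    - {"linear": [0, 0, 0], "dr": [0, 0, -0.6], "claw": -0.402}
    - {"linear": [0, 0, 0], "dr": [0, 0, -0.6], "claw": -0.402}
    - {"linear": [0, 0, 0], "dr": [0, 0, -0.6], "claw": -0.402}

```text
time: 7.55
tool_pos: [0.4303, -0.3449, 0.0509]
eef_rot: [[-0.912, 0.409, -0.0], [0.409, 0.912, 0.0], [0.0, 0.0, -1.0]]
ft_force: [0.5, 0.1, -2.5]
gripper_width: 0.0597
finger_force: 5.5
```

>>> carry_out:
  plan:
    - {"linear": [0, 0, 0], "dr": [0, 0, -0.6], "claw": -0.402}
    - {"linear": [0, 0, 0], "dr": [0, 0, -0.6], "claw": -0.402}
    - {"linear": [0, 0, 0], "dr": [0, 0, -0.6], "claw": -0.402}
    - {"linear": [0, 0, 0], "dr": [0, 0, -0.6], "claw": -0.402}
    - {"linear": [0, 0, 0], "dr": [0, 0, -0.4], "claw": -0.402}
    - {"linear": [0, 0, 0], "dr": [0, 0, -0.2], "claw": -0.402}
    - {"linear": [0, 0, 0], "dr": [0, 0, 0], "claw": -0.402}
    - {"linear": [0, 0, 0], "dr": [0, 0, 0], "claw": -0.402}

```text
time: 8.22
tool_pos: [0.4303, -0.3449, 0.0511]
eef_rot: [[-0.983, 0.185, -0.0], [0.185, 0.983, 0.0], [0.0, 0.0, -1.0]]
ft_force: [0.7, 0.2, -2.6]
gripper_width: 0.06
finger_force: 5.5
```

>>> carry_out:
  plan:
    - {"linear": [-0.013, 0.048, 0], "dr": [0, 0, 0], "claw": -0.402}
    - {"linear": [-0.026, 0.095, 0], "dr": [0, 0, 0], "claw": -0.402}
    - {"linear": [-0.026, 0.095, 0], "dr": [0, 0, 0], "claw": -0.402}
    - {"linear": [-0.026, 0.095, 0], "dr": [0, 0, 0], "claw": -0.402}
    - {"linear": [-0.026, 0.095, 0], "dr": [0, 0, 0], "claw": -0.402}
    - {"linear": [-0.026, 0.095, 0], "dr": [0, 0, 0], "claw": -0.402}
    - {"linear": [-0.026, 0.095, 0], "dr": [0, 0, 0], "claw": -0.402}
    - {"linear": [-0.026, 0.095, 0], "dr": [0, 0, 0], "claw": -0.402}
    - {"linear": [-0.026, 0.095, 0], "dr": [0, 0, 0], "claw": -0.402}
    - {"linear": [-0.026, 0.095, 0], "dr": [0, 0, 0], "claw": -0.402}
    - {"linear": [-0.026, 0.095, 0], "dr": [0, 0, 0], "claw": -0.402}
    - {"linear": [-0.026, 0.095, 0], "dr": [0, 0, 0], "claw": -0.402}
    - {"linear": [-0.026, 0.095, 0], "dr": [0, 0, 0], "claw": -0.402}
    - {"linear": [-0.013, 0.048, 0], "dr": [0, 0, 0], "claw": -0.402}
    - {"linear": [0, 0, 0.06], "dr": [0, 0, 0], "claw": -0.402}
    - {"linear": [0, 0, 0.06], "dr": [0, 0, 0], "claw": -0.402}
    - {"linear": [0, 0, 0.05], "dr": [0, 0, 0], "claw": -0.402}
    - {"linear": [0, 0, 0], "dr": [0, 0, 0], "claw": -0.402}
    - {"linear": [0, 0, 0], "dr": [0, 0, 0], "claw": -0.402}

```text
time: 9.8
tool_pos: [0.5412, -0.1154, 0.016]
eef_rot: [[-0.983, 0.186, -0.003], [0.186, 0.983, -0.0], [0.003, -0.001, -1.0]]
ft_force: [0.5, 0.5, -2.1]
gripper_width: 0.0598
finger_force: 5.7
```

Run:
```python
from h import *
t=r.camera("top")[:,:,::-1].copy();s=r.camera("scene")[:,:,::-1].copy()
S=r.sense();p=S["tool_pos"];y=np.array(S["eef_rot"])[:,1];a=np.arctan2(y[1],y[0])
print(np.round(p,4),np.degrees(a),S["gripper_width"],S["finger_force"],np.round(S["ft_force"],1))
P=(p[0],p[1],a);dz=p[2]-.0013;J=[.5755,.3125]
ex=[[*J,.049],[*J,.004],[.534,-.039,.006]]
A=ov("top",t,P,dz,190,150,100,125,4,ex);B=ov("scene",s,P,dz,340,205,100,125,4,ex)
cv2.imwrite("pics/c4.png",np.hstack([A,B]))
```

```text
[ 0.5421 -0.1151  0.0171] 79.30157061087404 0.06018660995754799 5.657542124390602 [-0.5 -0.4 -2.3]
```

View pics/c4.png

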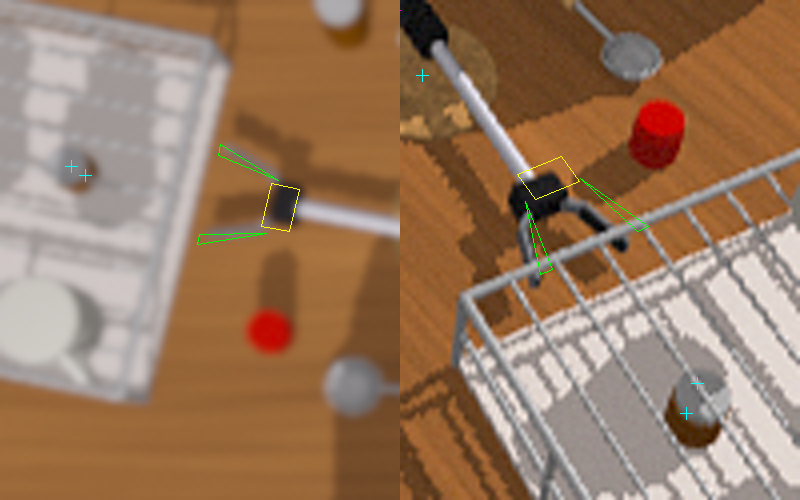

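>>> carry_out:
  plan:
    - {"linear": [0, 0, -0.03], "dr": [0, 0, 0], "claw": -0.402}
    - {"linear": [0, 0.03, 0], "dr": [0, 0, 0], "claw": -0.402}
    - {"linear": [0, 0.055, 0], "dr": [0, 0, 0], "claw": -0.402}
    - {"linear": [0, 0.055, 0], "dr": [0, 0, 0], "claw": -0.402}
    - {"linear": [0, 0.055, 0], "dr": [0, 0, 0], "claw": -0.402}
    - {"linear": [0, 0.055, 0], "dr": [0, 0, 0], "claw": -0.402}
    - {"linear": [0, 0.055, 0], "dr": [0, 0, 0], "claw": -0.402}
    - {"linear": [0, 0.055, 0], "dr": [0, 0, 0], "claw": -0.402}
    - {"linear": [0, 0.055, 0], "dr": [0, 0, 0], "claw": -0.402}
    - {"linear": [0, 0.055, 0], "dr": [0, 0, 0], "claw": -0.402}
    - {"linear": [0, 0.055, 0], "dr": [0, 0, 0], "claw": -0.402}
    - {"linear": [0, 0.055, 0], "dr": [0, 0, 0], "claw": -0.402}
    - {"linear": [0, 0.055, 0], "dr": [0, 0, 0], "claw": -0.402}
    - {"linear": [0, 0.055, 0], "dr": [0, 0, 0], "claw": -0.402}
    - {"linear": [0, 0.03, 0], "dr": [0, 0, 0], "claw": -0.402}
    - {"linear": [0, 0, 0], "dr": [0, 0, 0], "claw": -0.402}
    - {"linear": [0, 0, 0], "dr": [0, 0, 0], "claw": -0.402}

```text
time: 11.32
tool_pos: [0.569, 0.0272, 0.0232]
eef_rot: [[-0.983, 0.184, -0.0], [0.184, 0.983, -0.0], [0.0, -0.0, -1.0]]
ft_force: [0.6, -0.3, -2.0]
gripper_width: 0.0597
finger_force: 5.7
```

Run:
```python
from h import *
t=r.camera("top")[:,:,::-1].copy();s=r.camera("scene")[:,:,::-1].copy()
S=r.sense();p=S["tool_pos"];y=np.array(S["eef_rot"])[:,1];a=np.arctan2(y[1],y[0])
print(np.round(p,4),np.degrees(a),S["gripper_width"],S["finger_force"],np.round(S["ft_force"],1))
k=4
f=lambda im,x0,y0:cv2.resize(im[y0:y0+120,x0:x0+100],None,fx=k,fy=k,interpolation=cv2.INTER_CUBIC)
cv2.imwrite("pics/c5.png",np.hstack([f(t,180,135),f(s,360,225)]))
```

```text
[0.5689 0.0262 0.0231] 79.31024034750156 0.05985137115885217 5.65277986228466 [ 1.2 -0.3 -2.4]
```

View pics/c5.png

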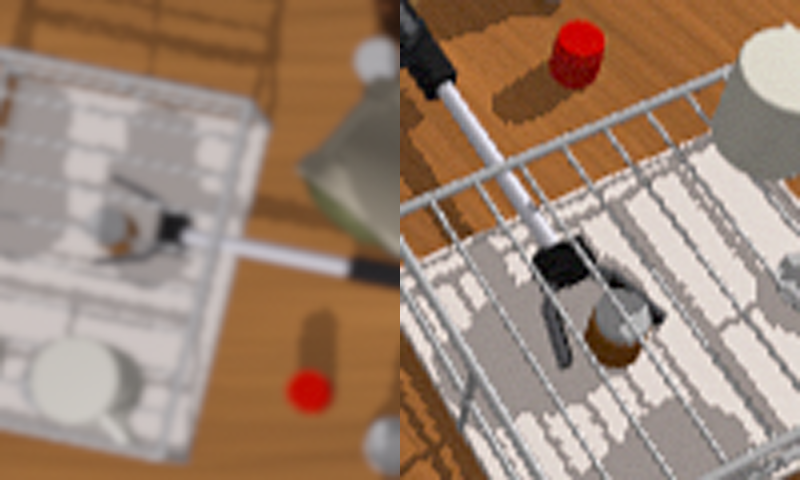

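>>> carry_out:
  plan:
    - {"linear": [0.018, 0.012, 0], "dr": [0, 0, 0], "claw": -0.402}
    - {"linear": [0.018, 0.012, 0], "dr": [0, 0, 0], "claw": -0.402}
    - {"linear": [0, 0, 0], "dr": [0, 0, 0], "claw": -0.37}
    - {"linear": [0, 0, 0], "dr": [0, 0, 0], "claw": -0.34}
    - {"linear": [0, 0, 0], "dr": [0, 0, 0], "claw": -0.31}
    - {"linear": [0, 0, 0], "dr": [0, 0, 0], "claw": -0.28}
    - {"linear": [0, 0, 0], "dr": [0, 0, 0], "claw": -0.25}
    - {"linear": [0, 0, 0], "dr": [0, 0, 0], "claw": -0.23}
    - {"linear": [0, 0, 0], "dr": [0, 0, 0], "claw": -0.23}
    - {"linear": [0, 0, 0], "dr": [0, 0, 0], "claw": -0.23}

```text
time: 12.25
tool_pos: [0.5629, 0.0331, 0.0232]
eef_rot: [[-0.983, 0.185, -0.0], [0.185, 0.983, 0.0], [0.0, 0.0, -1.0]]
ft_force: [0.5, -0.4, -3.1]
gripper_width: 0.0526
finger_force: 11.8
```

Run:
```python
from h import *
t=r.camera("top")[:,:,::-1].copy();s=r.camera("scene")[:,:,::-1].copy()
k=4
f=lambda im,x0,y0:cv2.resize(im[y0:y0+120,x0:x0+100],None,fx=k,fy=k,interpolation=cv2.INTER_CUBIC)
cv2.imwrite("pics/c6.png",np.hstack([f(t,180,135),f(s,360,225)]))
```

```text
(no output)
```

View pics/c6.png

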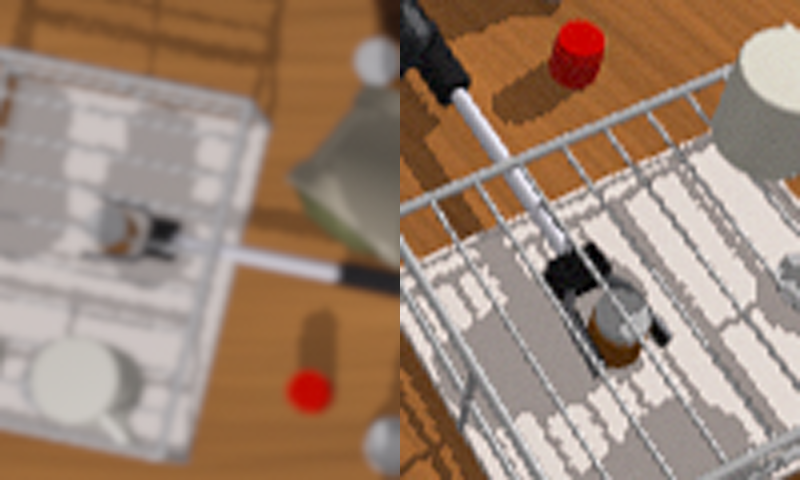

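>>> carry_out:
  plan:
    - {"linear": [0, 0, 0], "dr": [0, 0, 0], "claw": -0.21}
    - {"linear": [0, 0, 0], "dr": [0, 0, 0], "claw": -0.2}
    - {"linear": [0, 0, 0], "dr": [0, 0, 0], "claw": -0.19}
    - {"linear": [0, 0, 0], "dr": [0, 0, 0], "claw": -0.18}
    - {"linear": [0, 0, 0], "dr": [0, 0, 0], "claw": -0.18}
    - {"linear": [0, 0, 0], "dr": [0, 0, 0], "claw": -0.18}

```text
time: 12.85
tool_pos: [0.5628, 0.0331, 0.0232]
eef_rot: [[-0.983, 0.185, -0.0], [0.185, 0.983, -0.0], [0.0, -0.0, -1.0]]
ft_force: [-0.1, 0.7, -1.7]
gripper_width: 0.0504
finger_force: 12.8
```

>>> carry_out:
  plan:
    - {"linear": [0, 0, 0], "dr": [0, 0, 0], "claw": -0.17}
    - {"linear": [0, 0, 0], "dr": [0, 0, 0], "claw": -0.17}
    - {"linear": [0, 0, 0], "dr": [0, 0, 0], "claw": -0.17}

```text
time: 13.1
tool_pos: [0.5628, 0.0331, 0.0232]
eef_rot: [[-0.983, 0.185, -0.0], [0.185, 0.983, -0.0], [0.0, -0.0, -1.0]]
ft_force: [-0.2, 0.2, -1.6]
gripper_width: 0.0499
finger_force: 13.3
```

>>> carry_out:
  plan:
    - {"linear": [0, 0, 0], "dr": [0, 0, 0], "claw": -0.16}
    - {"linear": [0, 0, 0], "dr": [0, 0, 0], "claw": -0.16}
    - {"linear": [0, 0, 0], "dr": [0, 0, 0], "claw": -0.16}

```text
time: 13.35
tool_pos: [0.5628, 0.0331, 0.0232]
eef_rot: [[-0.983, 0.185, -0.0], [0.185, 0.983, -0.0], [0.0, -0.0, -1.0]]
ft_force: [-0.6, -0.8, -1.9]
gripper_width: 0.0496
finger_force: 13.8
```

>>> carry_out:
  plan:
    - {"linear": [0, 0, 0], "dr": [0, 0, 0], "claw": -0.15}
    - {"linear": [0, 0, 0], "dr": [0, 0, 0], "claw": -0.15}
    - {"linear": [0, 0, 0], "dr": [0, 0, 0], "claw": -0.15}

```text
time: 13.6
tool_pos: [0.5629, 0.0331, 0.0232]
eef_rot: [[-0.983, 0.185, -0.0], [0.185, 0.983, -0.0], [0.0, -0.0, -1.0]]
ft_force: [-0.5, 0.2, -2.8]
gripper_width: 0.0496
finger_force: 16.5
```

>>> carry_out:
  plan:
    - {"linear": [0, 0, 0], "dr": [0, 0, 0], "claw": -0.14}
    - {"linear": [0, 0, 0], "dr": [0, 0, 0], "claw": -0.14}
    - {"linear": [0, 0, 0], "dr": [0, 0, 0], "claw": -0.14}

```text
time: 13.85
tool_pos: [0.5629, 0.0331, 0.0233]
eef_rot: [[-0.983, 0.185, -0.0], [0.185, 0.983, -0.0], [0.0, -0.0, -1.0]]
ft_force: [-0.7, -1.1, -1.9]
gripper_width: 0.0493
finger_force: 21.5
```

>>> carry_out:
  plan:
    - {"linear": [0, 0, 0], "dr": [0, 0, 0], "claw": -0.13}
    - {"linear": [0, 0, 0], "dr": [0, 0, 0], "claw": -0.128}
    - {"linear": [0, 0, 0], "dr": [0, 0, 0], "claw": -0.128}
    - {"linear": [0, 0, 0], "dr": [0, 0, 0], "claw": -0.128}
    - {"linear": [0, 0, 0], "dr": [0, 0, 0], "claw": -0.128}

```text
time: 14.27
tool_pos: [0.5629, 0.0331, 0.0232]
eef_rot: [[-0.983, 0.185, -0.0], [0.185, 0.983, -0.0], [0.0, -0.0, -1.0]]
ft_force: [-0.2, -1.1, -1.1]
gripper_width: 0.0485
finger_force: 28.0
```

>>> carry_out:
  plan:
    - {"linear": [0, 0, -0.01], "dr": [0, 0, 0], "claw": -0.128}
    - {"linear": [0, 0, -0.02], "dr": [0, 0, 0], "claw": -0.128}
    - {"linear": [0, 0, -0.02], "dr": [0, 0, 0], "claw": -0.128}
    - {"linear": [0, 0, -0.02], "dr": [0, 0, 0], "claw": -0.128}
    - {"linear": [0, 0, -0.02], "dr": [0, 0, 0], "claw": -0.128}
    - {"linear": [0, 0, -0.02], "dr": [0, 0, 0], "claw": -0.128}
    - {"linear": [0, 0, 0], "dr": [0, 0, 0], "claw": -0.128}
    - {"linear": [0, 0, 0], "dr": [0, 0, 0], "claw": -0.128}

```text
time: 14.93
tool_pos: [0.5631, 0.033, 0.0456]
eef_rot: [[-0.983, 0.185, 0.001], [0.185, 0.983, 0.0], [-0.001, 0.0, -1.0]]
ft_force: [-0.6, -0.6, -4.1]
gripper_width: 0.0487
finger_force: 26.1
```

Run:
```python
from h import *
t=r.camera("top")[:,:,::-1].copy();s=r.camera("scene")[:,:,::-1].copy()
k=4
f=lambda im,x0,y0:cv2.resize(im[y0:y0+120,x0:x0+100],None,fx=k,fy=k,interpolation=cv2.INTER_CUBIC)
cv2.imwrite("pics/c7.png",np.hstack([f(t,180,135),f(s,360,225)]))
```

```text
(no output)
```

View pics/c7.png

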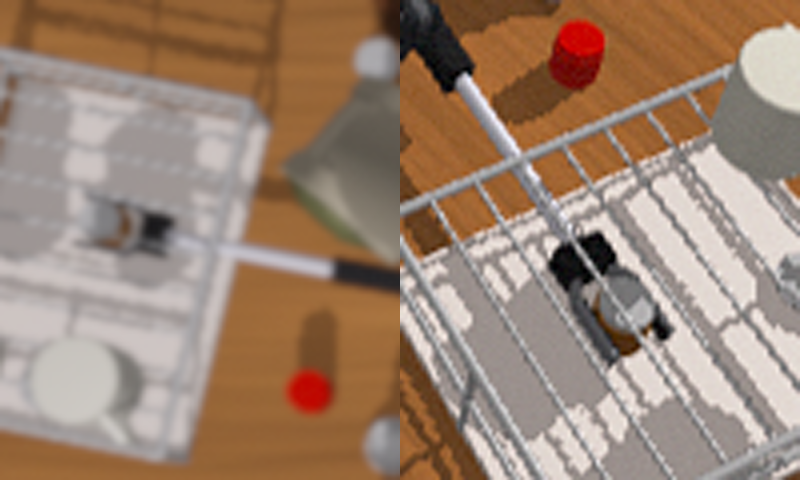

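>>> carry_out:
  plan:
    - {"linear": [0, 0, -0.03], "dr": [0, 0, 0], "claw": -0.128}
    - {"linear": [0, -0.02, 0], "dr": [0, 0, 0], "claw": -0.128}
    - {"linear": [0, -0.04, 0], "dr": [0, 0, 0], "claw": -0.128}
    - {"linear": [0, -0.06, 0], "dr": [0, 0, 0], "claw": -0.128}
    - {"linear": [0, -0.06, 0], "dr": [0, 0, 0], "claw": -0.128}
    - {"linear": [0, -0.06, 0], "dr": [0, 0, 0], "claw": -0.128}
    - {"linear": [0, -0.06, 0], "dr": [0, 0, 0], "claw": -0.128}
    - {"linear": [0, -0.06, 0], "dr": [0, 0, 0], "claw": -0.128}
    - {"linear": [0, -0.06, 0], "dr": [0, 0, 0], "claw": -0.128}
    - {"linear": [0, -0.06, 0], "dr": [0, 0, 0], "claw": -0.128}
    - {"linear": [0, -0.06, 0], "dr": [0, 0, 0], "claw": -0.128}
    - {"linear": [0, -0.06, 0], "dr": [0, 0, 0], "claw": -0.128}
    - {"linear": [0, -0.06, 0], "dr": [0, 0, 0], "claw": -0.128}
    - {"linear": [0, -0.06, 0], "dr": [0, 0, 0], "claw": -0.128}
    - {"linear": [0, -0.06, 0], "dr": [0, 0, 0], "claw": -0.128}
    - {"linear": [0, -0.06, 0], "dr": [0, 0, 0], "claw": -0.128}
    - {"linear": [0, -0.06, 0], "dr": [0, 0, 0], "claw": -0.128}
    - {"linear": [0, -0.06, 0], "dr": [0, 0, 0], "claw": -0.128}
    - {"linear": [0, -0.06, 0], "dr": [0, 0, 0], "claw": -0.128}

```text
time: 16.62
tool_pos: [0.525, -0.1686, 0.0513]
eef_rot: [[-0.983, 0.185, -0.0], [0.185, 0.983, -0.0], [0.0, -0.0, -1.0]]
ft_force: [0.5, 0.6, -3.7]
gripper_width: 0.0485
finger_force: 26.3
```

>>> carry_out:
  plan:
    - {"linear": [-0.009, -0.055, 0], "dr": [0, 0, 0], "claw": -0.128}
    - {"linear": [-0.009, -0.055, 0], "dr": [0, 0, 0], "claw": -0.128}
    - {"linear": [-0.009, -0.055, 0], "dr": [0, 0, 0], "claw": -0.128}
    - {"linear": [-0.009, -0.055, 0], "dr": [0, 0, 0], "claw": -0.128}
    - {"linear": [-0.009, -0.055, 0], "dr": [0, 0, 0], "claw": -0.128}
    - {"linear": [-0.009, -0.055, 0], "dr": [0, 0, 0], "claw": -0.128}
    - {"linear": [-0.009, -0.055, 0], "dr": [0, 0, 0], "claw": -0.128}
    - {"linear": [-0.009, -0.055, 0], "dr": [0, 0, 0], "claw": -0.128}
    - {"linear": [-0.009, -0.055, 0], "dr": [0, 0, 0], "claw": -0.128}
    - {"linear": [-0.009, -0.055, 0], "dr": [0, 0, 0], "claw": -0.128}
    - {"linear": [-0.009, -0.055, 0], "dr": [0, 0, 0], "claw": -0.128}
    - {"linear": [-0.009, -0.055, 0], "dr": [0, 0, 0], "claw": -0.128}
    - {"linear": [-0.009, -0.055, 0], "dr": [0, 0, 0], "claw": -0.128}
    - {"linear": [0, -0.03, 0], "dr": [0, 0, 0], "claw": -0.128}
    - {"linear": [0, 0, 0.03], "dr": [0, 0, 0], "claw": -0.128}
    - {"linear": [0, 0, 0], "dr": [0, 0, 0], "claw": -0.128}
    - {"linear": [0, 0, 0], "dr": [0, 0, 0], "claw": -0.128}

```text
time: 18.03
tool_pos: [0.5205, -0.3172, 0.0448]
eef_rot: [[-0.983, 0.184, -0.001], [0.184, 0.983, 0.001], [0.001, 0.001, -1.0]]
ft_force: [0.6, 0.8, -4.3]
gripper_width: 0.0485
finger_force: 26.4
```

Run:
```python
from h import *
t=r.camera("top")[:,:,::-1].copy();s=r.camera("scene")[:,:,::-1].copy()
S=r.sense();p=S["tool_pos"];y=np.array(S["eef_rot"])[:,1];a=np.arctan2(y[1],y[0])
print(np.round(p,4),S["finger_force"],S["ft_force"])
P=(p[0]+.005*y[0],p[1]+.005*y[1],a);dz=p[2]-.0013
k=4
ex=[[.534,-.039,.006]]
cv2.imwrite("pics/c8.png",np.hstack([ov("top",t,P,dz,265,140,100,120,k,ex),ov("scene",s,P,dz,300,155,100,120,k,ex)]))
```

```text
[ 0.5209 -0.3171  0.0452] 26.33926749229431 [ 0.09166239 -0.31285321 -2.93477976]
```

View pics/c8.png

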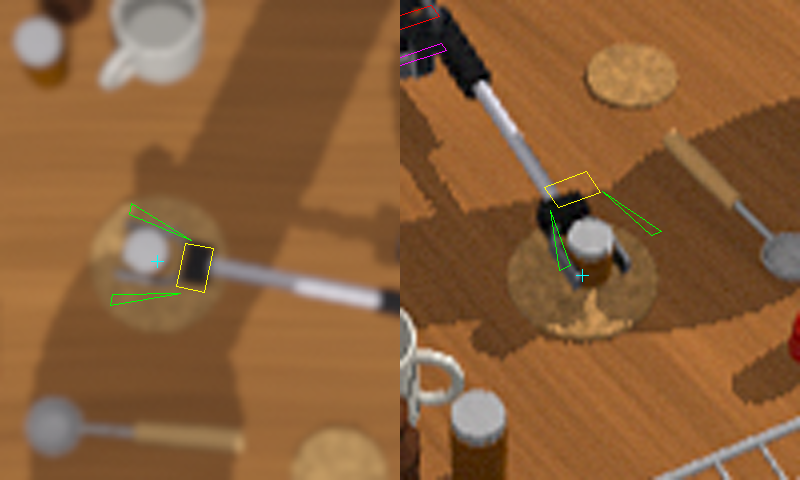

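Run:
```python
from h import *
T=back("top",(304.5,205.5),.006);S=back("scene",(345,223.75),.006);print(T,S)
for z in(.045,.055,.065,.075):print(z,(back("top",(300.75,202.25),z)-T).round(4),(back("scene",(347,213.75),z)-S).round(4))
```

```text
[ 0.5319174  -0.04144516  0.006     ] [ 0.53564722 -0.03759182  0.006     ]
0.045 [0.0062 0.0122 0.039 ] [-0.0112 -0.006   0.039 ]
0.055 [0.0046 0.0117 0.049 ] [-0.0054  0.0004  0.049 ]
0.065 [0.0031 0.0111 0.059 ] [0.0004 0.0068 0.059 ]
0.075 [0.0015 0.0106 0.069 ] [0.0061 0.0132 0.069 ]
```

>>> carry_out:
  plan:
    - {"linear": [-0.005, -0.025, 0], "dr": [0, 0, 0], "claw": -0.128}
    - {"linear": [-0.005, -0.025, 0], "dr": [0, 0, 0], "claw": -0.128}
    - {"linear": [0, 0, 0.02], "dr": [0, 0, 0], "claw": -0.128}
    - {"linear": [0, 0, 0.02], "dr": [0, 0, 0], "claw": -0.128}
    - {"linear": [0, 0, 0.02], "dr": [0, 0, 0], "claw": -0.128}
    - {"linear": [0, 0, 0.01], "dr": [0, 0, 0], "claw": -0.128}
    - {"linear": [0, 0, 0], "dr": [0, 0, 0], "claw": -0.128}
    - {"linear": [0, 0, 0], "dr": [0, 0, 0], "claw": -0.128}

```text
time: 18.8
tool_pos: [0.5208, -0.328, 0.031]
eef_rot: [[-0.983, 0.184, -0.0], [0.184, 0.983, 0.0], [0.0, 0.0, -1.0]]
ft_force: [-1.7, 0.5, -3.3]
gripper_width: 0.0488
finger_force: 26.4
```

>>> carry_out:
  plan:
    - {"linear": [0, 0, 0.01], "dr": [0, 0, 0], "claw": -0.128}
    - {"linear": [0, 0, 0], "dr": [0, 0, 0], "claw": -0.128}
    - {"linear": [0, 0, 0], "dr": [0, 0, 0], "claw": -0.128}

```text
time: 19.05
tool_pos: [0.5208, -0.3283, 0.0293]
eef_rot: [[-0.983, 0.185, -0.0], [0.185, 0.983, -0.0], [0.0, -0.0, -1.0]]
ft_force: [-0.2, 0.2, -3.5]
gripper_width: 0.0486
finger_force: 26.3
```

>>> carry_out:
  plan:
    - {"linear": [0, 0, 0.01], "dr": [0, 0, 0], "claw": -0.128}
    - {"linear": [0, 0, 0], "dr": [0, 0, 0], "claw": -0.128}
    - {"linear": [0, 0, 0], "dr": [0, 0, 0], "claw": -0.128}

```text
time: 19.3
tool_pos: [0.5208, -0.3283, 0.0272]
eef_rot: [[-0.983, 0.185, -0.0], [0.185, 0.983, 0.0], [0.0, 0.0, -1.0]]
ft_force: [-0.8, -0.4, -3.5]
gripper_width: 0.0483
finger_force: 26.6
```

>>> carry_out:
  plan:
    - {"linear": [0, 0, 0.008], "dr": [0, 0, 0], "claw": -0.128}
    - {"linear": [0, 0, 0], "dr": [0, 0, 0], "claw": -0.128}
    - {"linear": [0, 0, 0], "dr": [0, 0, 0], "claw": -0.128}

```text
time: 19.55
tool_pos: [0.5209, -0.3284, 0.0257]
eef_rot: [[-0.983, 0.185, 0.0], [0.185, 0.983, -0.0], [-0.0, -0.0, -1.0]]
ft_force: [-0.0, -0.3, -2.0]
gripper_width: 0.0485
finger_force: 28.0
```

Run:
```python
from h import *
F=[]
for i in range(4):
    r.camera("top");s=r.sense();F.append([*s["ft_force"],*s["moment"]])
print(np.mean(F,0).round(3),s["tool_pos"])
```

```text
[ 0.017 -1.119 -2.082 -0.143 -0.032 -0.06 ] [ 0.52087624 -0.32841588  0.02574396]
```

>>> carry_out:
  plan:
    - {"linear": [0, 0, 0], "dr": [0, 0, 0], "claw": -0.14}
    - {"linear": [0, 0, 0], "dr": [0, 0, 0], "claw": -0.15}
    - {"linear": [0, 0, 0], "dr": [0, 0, 0], "claw": -0.16}
    - {"linear": [0, 0, 0], "dr": [0, 0, 0], "claw": -0.17}
    - {"linear": [0, 0, 0], "dr": [0, 0, 0], "claw": -0.19}
    - {"linear": [0, 0, 0], "dr": [0, 0, 0], "claw": -0.21}
    - {"linear": [0, 0, 0], "dr": [0, 0, 0], "claw": -0.24}
    - {"linear": [0, 0, 0], "dr": [0, 0, 0], "claw": -0.27}
    - {"linear": [0, 0, 0], "dr": [0, 0, 0], "claw": -0.3}
    - {"linear": [0, 0, 0], "dr": [0, 0, 0], "claw": -0.33}
    - {"linear": [0, 0, 0], "dr": [0, 0, 0], "claw": -0.36}
    - {"linear": [0, 0, 0], "dr": [0, 0, 0], "claw": -0.39}
    - {"linear": [0, 0, 0], "dr": [0, 0, 0], "claw": -0.4}
    - {"linear": [0, 0, 0], "dr": [0, 0, 0], "claw": -0.4}

```text
time: 20.92
tool_pos: [0.5208, -0.3283, 0.0256]
eef_rot: [[-0.983, 0.185, -0.0], [0.185, 0.983, 0.0], [0.0, 0.0, -1.0]]
ft_force: [1.0, -0.4, -2.7]
gripper_width: 0.0597
finger_force: 9.0
```

Run:
```python
from h import *
s=r.camera("scene");cv2.imwrite("pics/s9.png",s[:,:,::-1]);t=r.camera("top");cv2.imwrite("pics/t9.png",t[:,:,::-1])
# cap (bright, grey) blob near trivet centre
for n,im,c in(("top",t,(303,205)),("scene",s,(346,220))):
    h=cv2.cvtColor(im,cv2.COLOR_RGB2HSV);m=((h[...,1]<60)&(h[...,2]>110)).astype(np.uint8)
    k,l,st,ce=cv2.connectedComponentsWithStats(m)
    for i in range(1,k):
        if st[i,4]>12 and np.hypot(*(ce[i]-c))<30:print(n,st[i],ce[i].round(1),back(n,ce[i],.051).round(4))
```

```text
top [304 192   6   4  13] [306.2 193.6] [ 0.5694 -0.0491  0.051 ]
top [300 197  10  11  91] [304.4 202.4] [ 0.5367 -0.0428  0.051 ]
scene [339 212  12   9  76] [344.5 215.8] [ 0.5404 -0.0376  0.051 ]
```

>>> carry_out:
  plan:
    - {"linear": [0, -0.015, 0], "dr": [0, 0, 0], "claw": -0.4}
    - {"linear": [0, -0.03, 0], "dr": [0, 0, 0], "claw": -0.4}
    - {"linear": [0, -0.03, 0], "dr": [0, 0, 0], "claw": -0.4}
    - {"linear": [0, -0.03, 0], "dr": [0, 0, 0], "claw": -0.4}
    - {"linear": [0, -0.04, 0], "dr": [0, 0, 0], "claw": -0.4}
    - {"linear": [0, -0.05, 0], "dr": [0, 0, 0], "claw": -0.4}
    - {"linear": [0, -0.05, 0], "dr": [0, 0, 0], "claw": -0.4}
    - {"linear": [0, -0.05, 0], "dr": [0, 0, 0], "claw": -0.4}
    - {"linear": [0, -0.05, 0], "dr": [0, 0, 0], "claw": -0.4}
    - {"linear": [0, -0.05, 0], "dr": [0, 0, 0], "claw": -0.4}
    - {"linear": [0, -0.05, 0], "dr": [0, 0, 0], "claw": -0.4}
    - {"linear": [0, -0.05, 0], "dr": [0, 0, 0], "claw": -0.4}
    - {"linear": [0, -0.05, 0], "dr": [0, 0, 0], "claw": -0.4}
    - {"linear": [0, 0, 0], "dr": [0, 0, 0], "claw": -0.4}
    - {"linear": [0, 0, 0], "dr": [0, 0, 0], "claw": -0.4}

```text
time: 22.27
tool_pos: [0.5003, -0.4361, 0.0255]
eef_rot: [[-0.983, 0.186, -0.0], [0.186, 0.983, 0.0], [0.0, 0.0, -1.0]]
ft_force: [0.7, 0.6, -2.8]
gripper_width: 0.0595
finger_force: 9.0
```

Run:
```python
from h import *
s=r.camera("scene");t=r.camera("top")
for n,im,c in(("top",t,(303,203)),("scene",s,(346,216))):
    h=cv2.cvtColor(im,cv2.COLOR_RGB2HSV);m=((h[...,1]<60)&(h[...,2]>110)).astype(np.uint8)
    k,l,st,ce=cv2.connectedComponentsWithStats(m)
    for i in range(1,k):
        if st[i,4]>12 and np.hypot(*(ce[i]-c))<30:print(n,st[i],ce[i].round(1),back(n,ce[i],.051).round(4))
    # head: dark blob
    m=(im.max(2)<60).astype(np.uint8);k,l,st,ce=cv2.connectedComponentsWithStats(m)
    for i in range(1,k):
        if 15<st[i,4]<600 and np.hypot(*(ce[i]-c))<75:print(n,"dark",st[i],ce[i].round(1),back(n,ce[i],.04).round(4))
p=r.sense()["tool_pos"];print(p)
```

```text
top [299 197  11  12 100] [304.2 202.6] [ 0.5359 -0.0424  0.051 ]
top dark [277 140   6   5  18] [279.2 142.1] [0.7682 0.0565 0.04  ]
top dark [345 208   5   8  31] [347.1 211.5] [ 0.5061 -0.1996  0.04  ]
scene [339 211  12  10  86] [344.4 215.3] [ 0.5391 -0.0394  0.051 ]
scene dark [318 183  12  10  86] [323.7 187.6] [ 0.5111 -0.1928  0.04  ]
scene dark [333 190   9   8  26] [336.8 193.6] [ 0.4915 -0.1412  0.04  ]
scene dark [288 262  13   9  57] [294.3 265.4] [0.7761 0.0179 0.04  ]
[ 0.50092011 -0.43473037  0.02568103]
```

>>> carry_out:
  plan:
    - {"linear": [0, 0, 0.03], "dr": [0, 0, 0], "claw": -0.4}
    - {"linear": [0, 0, 0.03], "dr": [0, 0, 0], "claw": -0.4}
    - {"linear": [0, 0, 0.03], "dr": [0, 0, 0], "claw": -0.4}
    - {"linear": [0, 0, 0.02], "dr": [0, 0, 0], "claw": -0.4}
    - {"linear": [0, 0, 0.01], "dr": [0, 0, 0], "claw": -0.4}
    - {"linear": [0, 0, 0], "dr": [0, 0, 0], "claw": -0.4}
    - {"linear": [0, 0, 0], "dr": [0, 0, 0], "claw": -0.4}

```text
time: 22.95
tool_pos: [0.5009, -0.4352, 0.0015]
eef_rot: [[-0.983, 0.185, 0.0], [0.185, 0.983, 0.0], [-0.0, 0.0, -1.0]]
ft_force: [0.5, 0.7, -2.1]
gripper_width: 0.0597
finger_force: 8.9
```

>>> carry_out:
  plan:
    - {"linear": [0, 0, 0], "dr": [0, 0, 0], "claw": -0.42}
    - {"linear": [0, 0, 0], "dr": [0, 0, 0], "claw": -0.45}
    - {"linear": [0, 0, 0], "dr": [0, 0, 0], "claw": -0.5}
    - {"linear": [0, 0, 0], "dr": [0, 0, 0], "claw": -0.6}
    - {"linear": [0, 0, 0], "dr": [0, 0, 0], "claw": -0.75}
    - {"linear": [0, 0, 0], "dr": [0, 0, 0], "claw": -0.9}
    - {"linear": [0, 0, 0], "dr": [0, 0, 0], "claw": -0.9}
    - {"linear": [0, 0, -0.05], "dr": [0, 0, 0], "claw": -0.9}
    - {"linear": [0, 0, -0.1], "dr": [0, 0, 0], "claw": -0.9}
    - {"linear": [0, 0, -0.1], "dr": [0, 0, 0], "claw": -0.9}
    - {"linear": [0, 0, -0.1], "dr": [0, 0, 0], "claw": -0.9}
    - {"linear": [0, 0, -0.1], "dr": [0, 0, 0], "claw": -0.9}
    - {"linear": [0, 0, -0.1], "dr": [0, 0, 0], "claw": -0.9}
    - {"linear": [0, 0, -0.1], "dr": [0, 0, 0], "claw": -0.9}
    - {"linear": [0, 0, 0], "dr": [0, 0, 0], "claw": -0.9}
    - {"linear": [0, 0, 0], "dr": [0, 0, 0], "claw": -0.9}

```text
time: 24.28
tool_pos: [0.5011, -0.4358, 0.1334]
eef_rot: [[-0.983, 0.185, 0.002], [0.185, 0.983, -0.002], [-0.002, -0.001, -1.0]]
ft_force: [-1.7, 0.2, -0.6]
gripper_width: 0.0812
finger_force: 0.0
```

Run:
```python
from h import *
for _ in range(2):
  s=r.camera("scene");t=r.camera("top")
  for n,im,c in(("top",t,(303,203)),("scene",s,(346,216))):
    h=cv2.cvtColor(im,cv2.COLOR_RGB2HSV);m=((h[...,1]<60)&(h[...,2]>110)).astype(np.uint8)
    k,l,st,ce=cv2.connectedComponentsWithStats(m)
    for i in range(1,k):
        if st[i,4]>12 and np.hypot(*(ce[i]-c))<30:print(n,st[i],back(n,ce[i],.051).round(4))
    m=(im.max(2)<60).astype(np.uint8);k,l,st,ce=cv2.connectedComponentsWithStats(m)
    for i in range(1,k):
        if 15<st[i,4]<900 and np.hypot(*(ce[i]-c))<110:print(n,"dark",st[i],back(n,ce[i],.015).round(4))
p=r.sense();print(p["tool_pos"],p["ft_force"])
```

```text
top [299 197  11  12  99] [ 0.536  -0.0422  0.051 ]
top dark [277 140   6   5  18] [0.7762 0.0594 0.015 ]
top dark [393 199  33  30 256] [ 0.4932 -0.4432  0.015 ]
top dark [402 200   6   9  31] [ 0.5384 -0.4177  0.015 ]
top dark [344 208   6   9  40] [ 0.5071 -0.1996  0.015 ]
scene [339 211  12  10  84] [ 0.5393 -0.039   0.051 ]
scene dark [273 146  35  21 295] [ 0.4942 -0.4377  0.015 ]
scene dark [318 187  12  10  86] [ 0.5079 -0.1974  0.015 ]
scene dark [333 193   9   9  24] [ 0.4852 -0.1458  0.015 ]
scene dark [287 262  14   8  60] [0.7691 0.003  0.015 ]
scene dark [288 269  19  22 285] [0.7911 0.0526 0.015 ]
top [299 197  11  12  99] [ 0.536  -0.0422  0.051 ]
top dark [277 140   6   5  19] [0.7758 0.0594 0.015 ]
top dark [393 199  33  30 255] [ 0.4926 -0.4429  0.015 ]
top dark [402 200   6   9  30] [ 0.5383 -0.417   0.015 ]
top dark [344 208   6   9  40] [ 0.5071 -0.1996  0.015 ]
scene [339 211  12  10  85] [ 0.5393 -0.0387  0.051 ]
scene dark [273 146  35  21 298] [ 0.4939 -0.4377  0.015 ]
scene dark [318 187  12  10  86] [ 0.5079 -0.1974  0.015 ]
scene dark [333 193   9   9  23] [ 0.4853 -0.1451  0.015 ]
scene dark [287 262  14   9  56] [0.7695 0.0029 0.015 ]
scene dark [288 269  19  23 286] [0.7911 0.0528 0.015 ]
[ 0.50007237 -0.43521724  0.13077995] [-0.22977816  0.21994929  0.2104407 ]
```

The reacher is flat on the counter (both cameras put its head at about (0.508, -0.198)), well clear of the trivet. The jar stands about 5 mm from the trivet's centre and nothing is moving, so I'm handing in.

```bash
python3 -c "
from bench import r
print(r.finish_job())"
```

```text
the job is handed in; nothing more can be done
None
```

I handed the job in at about 25 s of the 58 s allowed; the hand-in returned no verdict. By the last camera readings the jar stands about 5 mm from the large trivet's centre, and the reacher lies on the counter about 25 mm clear of the trivet.

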